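Sweep the loose drill bushes into the yellow bin

ROBOT

A 6-joint arm with a two-finger parallel gripper is mounted at the origin on the work surface. World frame = base frame: x ahead of the robot, y to its left, z up, the work surface at z = 0. Lengths are in m, angles in rad, forces in N, time in s.
With the tool pointing down it reaches from about 0.225 to 0.725 m from the base axis. Payload 3.1 kg.
Tool frame: the origin (TCP) lies midway between the tips of the shut fingers; the grasp point (between the pads) lies bot.grasp_offset behind it (bot.grasp_offset is the distance from the TCP to the grasp point, in m); z points along the fingers, y is the line along which they close (so a half turn about z gives the same grasp; the last joint's range is limited). The gripper opens to 85 mm and grips with 20 to 120 N. Pads are 22 mm wide; open, the fingers measure 114 mm over their backs; the gripper's body (76 mm by 85 mm) begins 54 mm behind the grasp point. The pads swing forward as they close: fully open they stand 13 mm farther back than shut.
Start: joints at [-1.459, 0.048, 0.099, 1.622, 0, 1.443], TCP at [0.125, -0.51, 0.205] pointing down, gripper open.
Joint ranges: [-2.91, 2.91], [-0.99, 1.94], [-1.21, 1.42], [-2.12, 2.29], [-1.49, 1.47], [-3.14, 3.14]. Speed limits (rad/s): [2.79, 2.79, 3.14, 3.14, 3.14, 3.14].

INTERFACE

Orientations are given as a unit quaternion [x, y, z, w].
In Python, from workcell import bot gives the robot as it stands.
- The arm moves only by the shell command python3 -m pendant 'ROWS'. ROWS is JSON, one flat list of numbers, 7 for each row, row after row: the shift along the tool's x, y, z normalised to -1 to 1, where 1 is 30 mm, then the turn, a rotation vector about the tool's x, y, z normalised to -1 to 1, where 1 is 6 degrees, then the opening, from -1 (shut) to 1 (fully open). A call has exactly 8 rows; each row shifts and turns the commanded pose from where the row before left it, along the tool's axes as they then stand; what a row does not reach is not made up. A row lasts 1/8 s, in which the tool goes at most 62.5 mm and 10.7 degrees, less where a joint would pass 70% of its speed; a pose out of reach is approached as far as the arm can. A call with a number of a shift or a turn outside -1 to 1 is refused whole. A call with a gripper value outside its range is refused whole. The fingers move at their own pace and stop on an object; the grip force is fixed at half the most. Time passes only in rows, so rows that do not move let the fingers close, or fill a call up. It gives the time, the measured TCP pose, the force, the opening and the grip force at its end, in the units of the state.
- bot.get_obs(): the state, without advancing time (a new reading comes with each control period).
- bot.capture(name): name is "scene" or "side" or "wrist"; returns a dict with "pixels" (400x640x3 uint8, blue, green, red), "fx", "fy", "cx", "cy" (pixels), "R" (3x3) and "t" (3): a world point X has camera coordinates R X + t; the wrist camera has in their place "hand_eye" (4x4, takes a point from camera to tool coordinates, whose origin is the TCP and whose axes are the flange's). Camera axes: x right, y down, z forward; pixel columns grow to the right and rows downward; lengths in m; the calibration is good to about 2 mm. A picture is of the moment at which its call begins: read the wrist's pose just before it. There is no depth.
- bot.job_done(): hands the job in; it is judged then, once.
Trained networks look in the newest picture that a camera, given by its name, has taken for a name from the list of things; names that differ only in an ending like _2 or _b are one class to them, and where a whole thing is asked for, a point or a joint stands for the part that bears it (a point fixed in the world has none). Each returns a list of dicts, best first, with "confidence" (0 to 1); they miss things now and then, are a little off and sometimes report something else, mostly with a low value. They report only what shows in the picture. A call takes as long as a camera call.
- bot.look_for(name, camera): "location" ([row, column] in pixels, amid what is visible of it).
The state is a dict: "clock": time; "joint_pos": joint angles; "qd": joint speeds; "joint_efforts": joint torques, N m; "ee_pos": TCP position; "tcp_rot": TCP orientation; "wrist_force": force on the tool from outside, world axes, zero at the start; "moment": the same for the moment, N m; "gripper_width": finger opening in m; "grasp_force": force on a finger pad.
Only numpy, scipy, OpenCV 4.12 (cv2) and the standard library are available. Lean on these libraries where they do the work, as an engineer would, in place of code of your own. Each camera call takes 0.05 s, during which the arm holds its last target. There are 200 camera calls.

TASK

Clear the three steel drill bushes off the wooden deck: with closed fingers, push or sweep them gently along the board and over its open end, so that all three drop into the yellow bin. Do not pinch them or pick them up, and none may go into the blue bin. Leave the chuck standing on the deck and the wrench and the pot of cutters behind it where they are, undisturbed.

Things in the scene. Friction and masses are not known exactly. Their poses are not given: they have to be found in the camera images.
- deck: raised deck fixed on the bench: wooden board on a blue frame, 256 mm (its x) by 240 mm (its y). Origin on the bench under its centre; board top at z = 70 mm. Blue rails on both long sides, x = +-116 to 128 mm, stand 13 mm above the board; both ends (y = +-120 mm) are open, no lip. Bushes and chuck stand one to a lane along y, near x = -81, -27, 27 and 81 mm, in any order
- bush_a: steel drill bush: a plain flat ring, 28 mm outside diameter, 12 mm hole, 16 mm high, about 60 g, lying flat on the deck's board. Origin at the centre of its underside (as it lies at the start), z up along the hole
- bush_b: steel drill bush: a plain flat ring, 28 mm outside diameter, 12 mm hole, 16 mm high, about 60 g, lying flat on the deck's board. Origin at the centre of its underside (as it lies at the start), z up along the hole
- bush_c: steel drill bush: a plain flat ring, 28 mm outside diameter, 12 mm hole, 16 mm high, about 60 g, lying flat on the deck's board. Origin at the centre of its underside (as it lies at the start), z up along the hole
- yellow_bin: yellow open-topped plastic bin fixed on the bench at one open end of the deck, 240 mm (its x, parallel to the deck's) by 120 mm (its y), 62 mm high, walls 4 mm. Origin at the centre of its underside. Its rim is 8 mm below the board's top; the board's end reaches 10 mm over its near edge, so what is pushed off that end drops in. Empty at the start
- blue_bin: blue open-topped plastic bin fixed on the bench at one open end of the deck, 240 mm (its x, parallel to the deck's) by 120 mm (its y), 62 mm high, walls 4 mm. Origin at the centre of its underside. Its rim is 8 mm below the board's top; the board's end reaches 10 mm over its near edge, so what is pushed off that end drops in. Holds a few dark cutter shanks; it is not for the bushes
- chuck: small collet chuck standing upright among the bushes on the board, loose: dark steel foot 34 mm in diameter, brass collar 32 mm in diameter, 46 mm high in all, 200 g. Origin at the centre of its underside
- wrench: steel wrench 150 mm long and under 15 mm high, lying loose on the bench beyond the deck, beside the pot. Origin under its middle, x along its length
- pot: white plastic pot, 60 mm in diameter and 75 mm high, with four cutter shanks standing in it up to 105 mm above the bench, loose on the bench beyond the deck, beside the wrench. Origin at the centre of its underside

How it is judged:
At the end, for the whole second after the job is handed in: All three bushes lie still inside the yellow bin, below its rim. The chuck still stands upright within 12 mm of its place, and the wrench and the pot are within 20 mm of theirs (x of bush_a in the frame of yellow_bin between -0.118 and 0.118 m and y of bush_a in the frame of yellow_bin between -0.058 and 0.058 m and z of each of bush_a, bush_b, bush_c in the frame of yellow_bin below 0.058 m and linear speed of each of bush_a, bush_b, bush_c below 0.03 m/s and x of bush_b in the frame of yellow_bin between -0.118 and 0.118 m and y of bush_b in the frame of yellow_bin between -0.058 and 0.058 m and x of bush_c in the frame of yellow_bin between -0.118 and 0.118 m and y of bush_c in the frame of yellow_bin between -0.058 and 0.058 m and distance of chuck from where it was at the start of the episode below 0.012 m and angle between chuck's own z axis and vertical below 0.25 rad and distance of each of wrench, pot from where it was at the start of the episode below 0.02 m); the robot touches nothing.
It fails at once if a bush is lifted off the board (more than 20 mm above it) (height (world z) of any of bush_a, bush_b, bush_c above 0.09 m).
It fails at once if a bush is pinched or pressed hard (more than 20 N from the fingers) (contact force between the fingers and bush_a above 20 N or contact force between the fingers and bush_b above 20 N or contact force between the fingers and bush_c above 20 N).
It fails at once if the chuck is shifted more than 12 mm, or tipped (distance of chuck from where it was at the start of the episode above 0.012 m or angle between chuck's own z axis and vertical above 0.25 rad).
It fails at once if the wrench is shifted more than 20 mm (distance of wrench from where it was at the start of the episode above 0.02 m).
It fails at once if the pot is shifted more than 20 mm (distance of pot from where it was at the start of the episode above 0.02 m).
It also fails if it takes over 56 s, if anything falls off the work surface, if the arm or the gripper's body presses on something with over 40 N, if the wrist force passes 120 N, or if a joint passes its speed limit or range.

## Working session

There is one attempt and no reset: what is moved stays moved. The work goes in short steps, Python scripts to look and compute and a shell command to move; the robot and the scene stay as the last step left them, time stands still between calls to the robot, and variables do not carry over. Pictures are saved under pics/ and viewed, at most 10 in all, crops included, and the job is handed in when it is done.

```bash
mkdir -p pics; cat > h.py <<'E'
import numpy as np, cv2
from workcell import bot
def cap(n,f=None):
    c=bot.capture(n)
    if f: cv2.imwrite('pics/'+f,c['pixels'])
    return c
def ray(c,rc):
    d=np.array([(rc[1]-c['cx'])/c['fx'],(rc[0]-c['cy'])/c['fy'],1.]);R=np.array(c['R']);t=np.array(c['t'])
    return -R.T@t, R.T@d
def atz(c,rc,z):
    o,d=ray(c,rc); return o+d*(z-o[2])/d[2]
def proj(c,X):
    p=np.array(c['R'])@np.array(X)+np.array(c['t']); return [c['fy']*p[1]/p[2]+c['cy'],c['fx']*p[0]/p[2]+c['cx']]
E
python3 - <<'E'
from h import *
o=bot.get_obs(); print({k:np.round(o[k],3).tolist() for k in ['clock','ee_pos','tcp_rot','gripper_width']}, bot.grasp_offset)
for n in ['scene','side']:
    c=cap(n,n+'.png')
    for k,z in [('bush_a',.078),('chuck',.093),('yellow_bin',.031),('blue_bin',.031),('deck',.07),('wrench',.007),('pot',.05)]:
        for r in bot.look_for(k,n)[:5]:
            print(n,k,round(r['confidence'],2),np.round(r['location']),np.round(atz(c,r['location'],z),3))
E
```

```text
{'clock': 0.0, 'ee_pos': [0.125, -0.509, 0.203], 'tcp_rot': [0.993, 0.12, 0.0, -0.001], 'gripper_width': 0.085} 0.0187
scene bush_a 0.65 [169. 270.] [0.526 0.023 0.078]
scene bush_a 0.6 [206. 299.] [ 0.638 -0.026  0.078]
scene bush_a 0.52 [167. 234.] [ 0.472 -0.013  0.078]
scene chuck 0.56 [177. 289.] [0.585 0.01  0.093]
scene chuck 0.47 [288. 327.] [ 0.788 -0.147  0.093]
scene yellow_bin 0.89 [265. 196.] [ 0.572 -0.191  0.031]
scene yellow_bin 0.22 [177. 289.] [0.523 0.076 0.031]
scene blue_bin 0.74 [158. 344.] [0.562 0.201 0.031]
scene deck 0.85 [199. 266.] [ 0.578 -0.04   0.07 ]
scene wrench 0.87 [289. 327.] [ 0.742 -0.085  0.007]
scene pot 0.88 [228. 376.] [0.746 0.034 0.05 ]
scene pot 0.59 [205. 301.] [0.615 0.006 0.05 ]
scene pot 0.2 [264. 192.] [ 0.586 -0.204  0.05 ]
side bush_a 0.72 [198. 351.] [0.528 0.022 0.078]
side bush_a 0.5 [189. 388.] [ 0.474 -0.019  0.078]
side bush_a 0.49 [175. 288.] [ 0.637 -0.036  0.078]
side chuck 0.85 [185. 316.] [0.582 0.017 0.093]
side yellow_bin 0.71 [173. 288.] [ 0.659 -0.133  0.031]
side yellow_bin 0.6 [148. 351.] [ 0.554 -0.279  0.031]
side blue_bin 0.85 [283. 315.] [0.558 0.169 0.031]
side blue_bin 0.28 [203. 337.] [ 0.554 -0.042  0.031]
side deck 0.72 [204. 337.] [0.548 0.028 0.07 ]
side wrench 0.76 [186. 244.] [ 0.738 -0.11   0.007]
side wrench 0.38 [202. 336.] [ 0.561 -0.087  0.007]
side wrench 0.21 [213. 216.] [ 0.758 -0.009  0.007]
side pot 0.74 [208. 216.] [0.734 0.046 0.05 ]
side pot 0.45 [196. 351.] [ 0.531 -0.037  0.05 ]
```

View pics/scene.png

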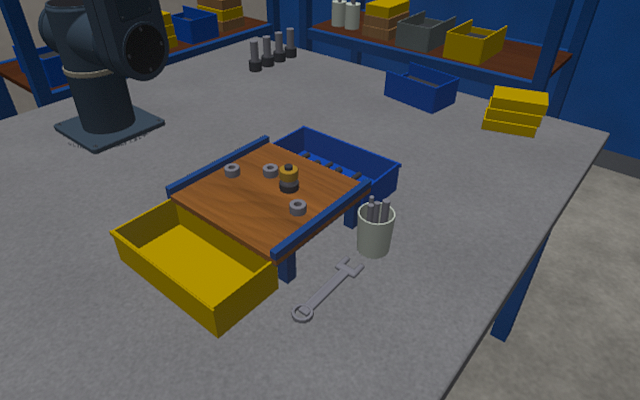

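View pics/side.png

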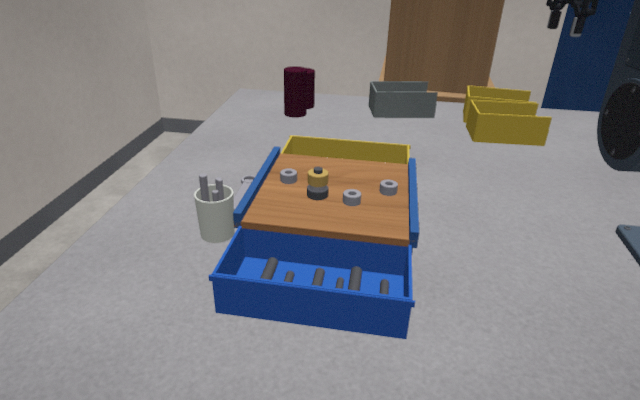

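Scene: the yellow bin is at the near-left end (-y) and the blue one at the +y end. The bushes are at (col,row) 232,170, 270,170 and 298,207, with the chuck at 289,178. The side view agrees. Next I triangulate and get the deck yaw.

```bash
python3 - <<'E'
from h import *
cs=cap('scene','s2.png'); cd=cap('side','d2.png')
from scipy.spatial.transform import Rotation as Ro
def tri(a,b):
    o1,d1=ray(cs,a);o2,d2=ray(cd,b)
    s=np.linalg.lstsq(np.c_[d1,-d2],o2-o1,rcond=None)[0]
    p,q=o1+s[0]*d1,o2+s[1]*d2; return np.round((p+q)/2,4),round(np.linalg.norm(p-q),4)
def L(n,cam): return [r['location'] for r in bot.look_for(n,cam)]
S=L('bush_a','scene')[:3];D=L('bush_a','side')[:3]
S.sort(key=lambda r:atz(cs,r,.078)[0]);D.sort(key=lambda r:atz(cd,r,.078)[0])
for a,b in zip(S,D): print('bush',tri(a,b))
print('chuck',tri(L('chuck','scene')[0],L('chuck','side')[0]), 'pot',tri(L('pot','scene')[0],L('pot','side')[0]),'wrench',tri(L('wrench','scene')[0],L('wrench','side')[0]))
for nm,rc in [('Lrail yel',(188,168)),('Lrail blue',(138,268)),('Rrail yel',(252,271)),('Rrail blue',(184,370))]: print(nm,np.round(atz(cs,rc,.083),3))
for nm,rc in [('R yel',(149,279)),('R blue',(213,238)),('L yel',(160,411)),('L blue',(236,418))]: print('side',nm,np.round(atz(cd,rc,.083),3))
o=bot.get_obs(); print(np.round(Ro.from_quat(o['tcp_rot']).as_matrix(),3))
E
python3 -c "
import cv2
a=cv2.imread('pics/scene.png')[120:270,150:390];b=cv2.imread('pics/side.png')[130:250,210:440]
a=cv2.resize(a,(800,500),interpolation=2);cv2.imwrite('pics/a.png',a)
b=cv2.resize(b,(800,417),interpolation=2);cv2.imwrite('pics/b.png',b)"
```

```text
bush (array([ 0.4771, -0.0232,  0.0831]), np.float64(0.0077))
bush (array([0.5629, 0.0044, 0.0456]), np.float64(0.0757))
chuck (array([0.5823, 0.0072, 0.0912]), np.float64(0.0035)) pot (array([0.7391, 0.0443, 0.0445]), np.float64(0.0037)) wrench (array([ 0.7405, -0.0954,  0.0111]), np.float64(0.0027))
Lrail yel [ 0.442 -0.134  0.083]
Lrail blue [0.451 0.097 0.083]
Rrail yel [ 0.681 -0.137  0.083]
Rrail blue [0.694 0.091 0.083]
side R yel [ 0.673 -0.124  0.083]
side R blue [0.678 0.103 0.083]
side L yel [ 0.438 -0.125  0.083]
side L blue [0.433 0.113 0.083]
[[ 0.971  0.237  0.   ]
 [ 0.237 -0.971  0.   ]
 [ 0.    -0.    -1.   ]]
```

View pics/a.png

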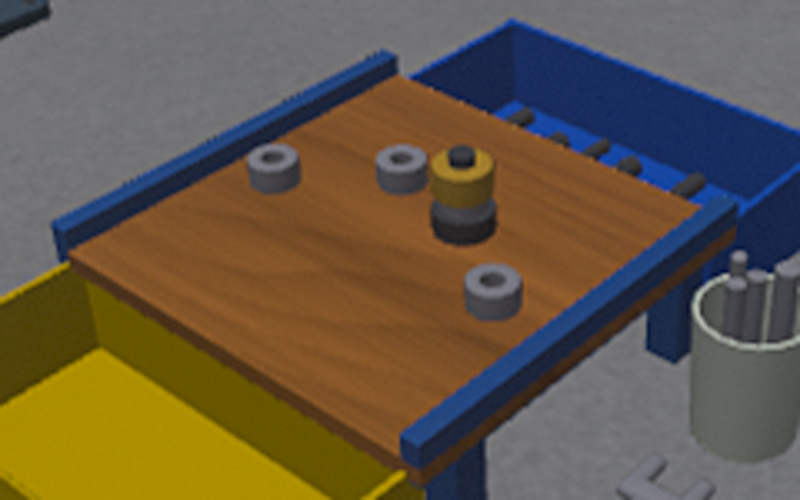

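```bash
python3 -m pendant '[0,0,-0.9,0,0,0.76,-1, 0,0,-0.9,0,0,0.76,-1, 0,0,-0.9,0,0,0.76,-1, 1,-1,0,0,0,0,-1, 1,-1,0,0,0,0,-1, 1,-1,0,0,0,0,-1, 1,-1,0,0,0,0,-1, 1,-1,0,0,0,0,-1]' && python3 -m pendant '[1,-1,0,0,0,0,-1, 1,-1,0,0,0,0,-1, 1,-1,0,0,0,0,-1, 1,-1,0,0,0,0,-1, 1,-1,0,0,0,0,-1, 1,-1,0,0,0,0,-1, 1,-1,0,0,0,0,-1, 0.5,-0.5,0,0,0,0,-1]'
python3 - <<'E'
from h import *
from scipy.spatial.transform import Rotation as Ro
o=bot.get_obs(); c=cap('wrist','w1.png')
T=np.eye(4);T[:3,:3]=Ro.from_quat(o['tcp_rot']).as_matrix();T[:3,3]=o['ee_pos'];W=T@np.array(c['hand_eye'])
c['R']=W[:3,:3].T;c['t']=-W[:3,:3].T@W[:3,3]
print(o['ee_pos'],np.round(T[:3,:3],3).tolist(),'cam',np.round(W[:3,3],3))
for k,z in [('bush_a',.078),('chuck',.093),('pot',.05)]:
    for r in bot.look_for(k,'wrist')[:4]: print(k,round(r['confidence'],2),np.round(r['location']),np.round(atz(c,r['location'],z),4))
E
```

```text
clock: 2.3
ee_pos: [0.2754, -0.3588, 0.2856]
tcp_rot: [1.0, 0.0, 0.0, 0.0]
wrist_force: [-0.5, -1.0, -0.2]
gripper_width: -0.0001
grasp_force: 0.0
clock: 3.3
ee_pos: [0.5005, -0.1329, 0.2853]
tcp_rot: [1.0, 0.002, 0.0, -0.0]
wrist_force: [0.9, -0.0, -0.0]
gripper_width: 0.0
grasp_force: 0.0
[ 0.50049986 -0.13289507  0.28529617] [[1.0, 0.003, 0.0], [0.003, -1.0, 0.0], [0.0, -0.0, -1.0]] cam [ 0.583 -0.133  0.454]
bush_a 0.95 [ 23. 217.] [ 0.6347 -0.027   0.078 ]
bush_a 0.94 [184. 230.] [ 0.471 -0.026  0.078]
bush_a 0.65 [135. 182.] [0.5253 0.0212 0.078 ]
chuck 0.97 [ 79. 181.] [0.5824 0.0094 0.093 ]
pot 0.59 [180. 232.] [ 0.4679 -0.0208  0.05  ]
```

View pics/w1.png

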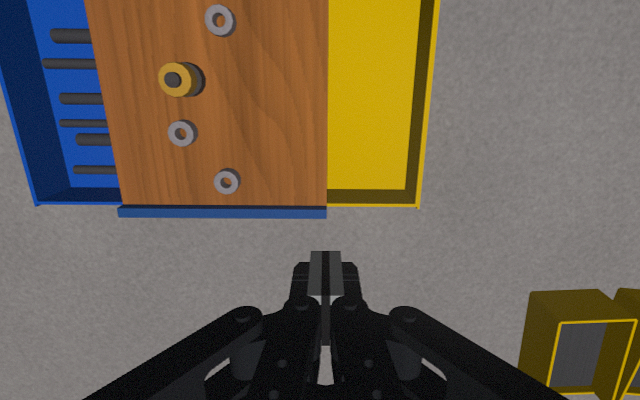

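The wrist view shows the bushes at (col,row) 220,20, 181,133 and 227,182, and the chuck at 180,79. The board's yellow end is at column 327, and the rail runs level in the picture, so deck yaw is about 0. I cross-check heights against the scene camera while moving behind the far bush.

```bash
python3 - <<'E'
from h import *
from scipy.spatial.transform import Rotation as Ro
o=bot.get_obs(); c=cap('wrist')
T=np.eye(4);T[:3,:3]=Ro.from_quat(o['tcp_rot']).as_matrix();T[:3,3]=o['ee_pos'];W=T@np.array(c['hand_eye'])
c['R']=W[:3,:3].T;c['t']=-W[:3,:3].T@W[:3,3]
cs=cap('side')
def tri(a,b):
    o1,d1=ray(c,a);o2,d2=ray(cs,b)
    s=np.linalg.lstsq(np.c_[d1,-d2],o2-o1,rcond=None)[0]
    p,q=o1+s[0]*d1,o2+s[1]*d2; return np.round((p+q)/2,4),round(np.linalg.norm(p-q),4)
for a,b in [((20,220),(175,288)),((133,181),(198,351)),((182,227),(189,388)),((79,180),(183,317))]: print(tri(a,b))
print('ends',atz(c,(120,327),.07),atz(c,(10,91),.07),atz(c,(195,117),.07))
E
python3 -m pendant '[0.75,-0.88,0.6,0,0,0,-1, 0.75,-0.88,0.6,0,0,0,-1, 0.75,-0.88,0.6,0,0,0,-1, 0.75,-0.88,0.6,0,0,0,-1, 0.75,-0.88,0.6,0,0,0,-1, 0.75,-0.88,0.6,0,0,0,-1, 0,0,0.5,0,0,0,-1, 0,0,0.5,0,0,0,-1]'
```

```text
(array([ 0.636 , -0.0325,  0.0793]), np.float64(0.0012))
(array([0.5273, 0.0203, 0.0778]), np.float64(0.002))
(array([ 0.4726, -0.0237,  0.076 ]), np.float64(0.003))
(array([0.5818, 0.0087, 0.0915]), np.float64(0.0011))
ends [ 0.53937844 -0.13658348  0.07      ] [0.64541393 0.09609435 0.07      ] [0.45334909 0.10735814 0.07      ]
clock: 4.6
ee_pos: [0.6337, 0.0228, 0.1469]
tcp_rot: [1.0, -0.0, -0.0, 0.0]
wrist_force: [0.4, 1.1, -0.7]
gripper_width: -0.0002
grasp_force: 0.0
```

```bash
python3 -m pendant '[0,0,0.9,0,0,0,-1, 0,0,0.9,0,0,0,-1, 0,0,0.45,0,0,0,-1, 0.05,0,0,0,0,0,-1, 0,0.2,0,0,0,0,-1, 0,0.2,0,0,0,0,-1, 0,0.2,0,0,0,0,-1, 0,0.2,0,0,0,0,-1]' && python3 -m pendant '[0,0.2,0,0,0,0,-1, 0,0.2,0,0,0,0,-1, 0,0.2,0,0,0,0,-1, 0,0.2,0,0,0,0,-1, 0,0.2,0,0,0,0,-1, 0,0.2,0,0,0,0,-1, 0,0.2,0,0,0,0,-1, 0,0.2,0,0,0,0,-1]'
python3 - <<'E'
from h import *
cap('scene','p1.png')
E
```

```text
clock: 5.6
ee_pos: [0.636, -0.0007, 0.0805]
tcp_rot: [1.0, 0.0, 0.0, 0.0]
wrist_force: [-0.5, 0.5, -0.2]
gripper_width: -0.0001
grasp_force: 0.0
clock: 6.6
ee_pos: [0.6357, -0.0484, 0.08]
tcp_rot: [1.0, 0.001, -0.0, -0.0]
wrist_force: [0.4, -0.5, 0.4]
gripper_width: 0.0002
grasp_force: 0.0
```

View pics/p1.png

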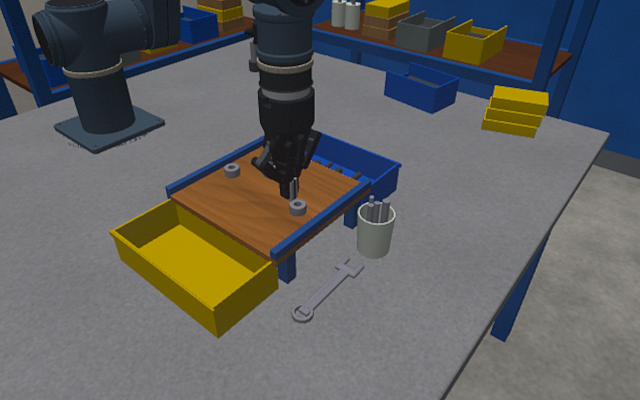

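```bash
python3 - <<'E'
from h import *
o=bot.get_obs();print(o['clock'],o['ee_pos'])
c=cap('scene','p2.png');print(proj(c,o['ee_pos']),atz(c,(200,288),.08),atz(c,(200,288),.1), [ (np.round(r['location']),round(r['confidence'],2)) for r in bot.look_for('bush_a','scene')])
w=cap('wrist','w2.png')
a=cv2.imread('pics/p2.png')[140:260,220:380];cv2.imwrite('pics/p2c.png',np.vstack([cv2.resize(a,(400,300),interpolation=2),cv2.resize(w['pixels'],(400,250))]))
E
```

```text
6.65 [ 0.63573405 -0.04932629  0.07999642]
[np.float64(211.1312698356137), np.float64(288.59293909941084)] [ 0.61543874 -0.02805253  0.08      ] [ 0.63394323 -0.04789775  0.1       ] [(array([204., 300.]), 0.58), (array([167., 232.]), 0.49)]
```

View pics/p2c.png

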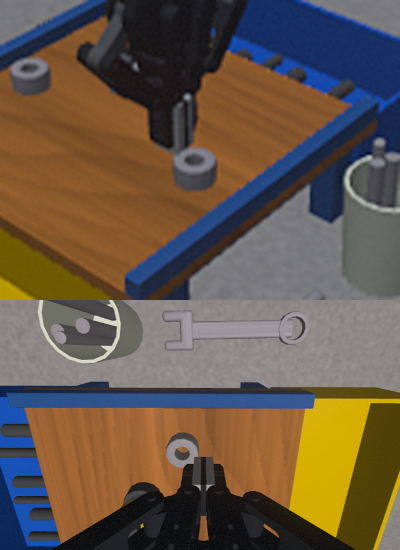

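```bash
python3 - <<'E'
from h import *
from scipy.spatial.transform import Rotation as Ro
o=bot.get_obs(); c=cap('wrist','w3.png')
T=np.eye(4);T[:3,:3]=Ro.from_quat(o['tcp_rot']).as_matrix();T[:3,3]=o['ee_pos'];W=T@np.array(c['hand_eye'])
c['R']=W[:3,:3].T;c['t']=-W[:3,:3].T@W[:3,3]
print('hand_eye',np.round(c['hand_eye'],3).tolist())
P=o['ee_pos']
for dz in (0,.019,.03): print('TCP in wrist, up',dz,np.round(proj(c,P+[0,0,dz])))
print('bush',atz(c,(243,291),.086))
d=cap('side','d3.png'); print('side tcp',np.round(proj(d,P)),np.round(proj(d,P+[0,0,.02])))
a=d['pixels'][130:230,230:390]; b=c['pixels'][180:300,240:400]
cv2.imwrite('pics/c3.png',np.hstack([cv2.resize(a,(400,250),interpolation=2),cv2.resize(b,(400,300),interpolation=2)[:250]]))
E
```

```text
hand_eye [[-0.0, -0.946, -0.323, 0.083], [1.0, -0.0, -0.0, 0.0], [-0.0, -0.323, 0.946, -0.169], [0.0, 0.0, 0.0, 1.0]]
TCP in wrist, up 0 [242. 325.]
TCP in wrist, up 0.019 [260. 325.]
TCP in wrist, up 0.03 [271. 325.]
bush [ 0.63811457 -0.03044365  0.086     ]
side tcp [171. 291.] [160. 290.]
```

View pics/c3.png

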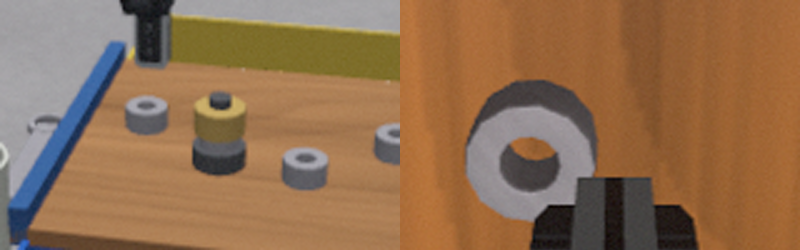

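Three cameras agree that the shut fingertips end about 22 mm above the reported TCP, so they passed over the bush without touching it. I back off, go about 23 mm lower and verify.

```bash
python3 -m pendant '[0,-0.6,0,0,0,0,-1, 0,-0.6,0,0,0,0,-1, 0,-0.6,0,0,0,0,-1, 0,-0.6,0,0,0,0,-1, 0,0,0.25,0,0,0,-1, 0,0,0.25,0,0,0,-1, 0,0,0.25,0,0,0,-1, 0,0,0,0,0,0,-1]'
python3 - <<'E'
from h import *
o=bot.get_obs();P=o['ee_pos'];print(P)
c=cap('scene');d=cap('side')
for n,k in (('scene',c),('side',d)): print(n,[np.round(proj(k,P+[0,0,z])).tolist() for z in (0,.022)])
q=lambda k:(lambda r,w:cv2.resize(k['pixels'][r-50:r+50,w-80:w+80],(400,250),interpolation=2))(*[int(v) for v in proj(k,P)])
cv2.imwrite('pics/c4.png',np.hstack([q(c),q(d)]))
E
```

```text
clock: 7.9
ee_pos: [0.6346, 0.0233, 0.056]
tcp_rot: [1.0, 0.0, -0.001, -0.0]
wrist_force: [-0.3, 0.2, 0.3]
gripper_width: -0.0002
grasp_force: 0.0
[0.63459425 0.02333498 0.05595865]
scene [[202.0, 317.0], [191.0, 317.0]]
side [[204.0, 282.0], [192.0, 282.0]]
```

View pics/c4.png

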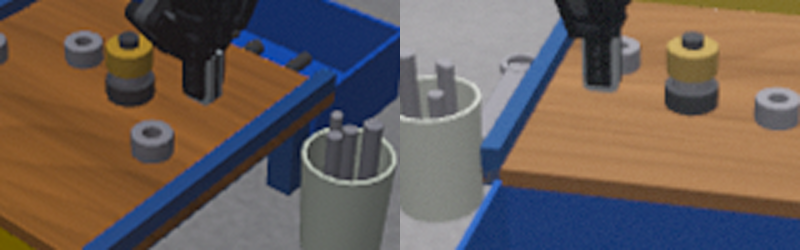

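The tip now sits just above the board, at about z 0.079. I lower it 2 mm more and push.

```bash
python3 -m pendant '[0,0,0.08,0,0,0,-1, 0.02,0.3,0,0,0,0,-1, 0,0.3,0,0,0,0,-1, 0,0.15,0,0,0,0,-1, 0,0.15,0,0,0,0,-1, 0,0.15,0,0,0,0,-1, 0,0.2,0,0,0,0,-1, 0,0.2,0,0,0,0,-1]' && python3 - <<'E'
from h import *
from scipy.spatial.transform import Rotation as Ro
o=bot.get_obs(); c=cap('wrist','w5.png')
T=np.eye(4);T[:3,:3]=Ro.from_quat(o['tcp_rot']).as_matrix();T[:3,3]=o['ee_pos'];W=T@np.array(c['hand_eye'])
c['R']=W[:3,:3].T;c['t']=-W[:3,:3].T@W[:3,3]
print([(np.round(atz(c,r['location'],.08),3).tolist(),round(r['confidence'],2)) for r in bot.look_for('bush_a','wrist')])
E
```

```text
clock: 9.0
ee_pos: [0.6362, -0.0197, 0.0551]
tcp_rot: [1.0, 0.001, -0.0, -0.0]
wrist_force: [-0.3, 0.4, -0.7]
gripper_width: -0.0
grasp_force: 0.3
[([0.642, -0.043, 0.08], 0.66)]
```

```bash
python3 -m pendant '[0.03,0.25,0,0,0,0,-1, 0.03,0.25,0,0,0,0,-1, 0,0.25,0,0,0,0,-1, 0,0.25,0,0,0,0,-1, 0,0.25,0,0,0,0,-1, 0,0.25,0,0,0,0,-1, 0,0.25,0,0,0,0,-1, 0,0.25,0,0,0,0,-1]' && python3 - <<'E'
from h import *
o=bot.get_obs();P=o['ee_pos']
c=cap('scene');d=cap('side');w=cap('wrist')
cv2.imwrite('pics/c6.png',np.hstack([cv2.resize(c['pixels'][140:300,150:406],(400,250)),w['pixels'][110:360,130:530]]))
E
```

```text
clock: 10.1
ee_pos: [0.6381, -0.08, 0.0551]
tcp_rot: [1.0, 0.001, -0.0, 0.0]
wrist_force: [-0.1, -1.2, 0.1]
gripper_width: 0.0002
grasp_force: 0.2
```

View pics/c6.png

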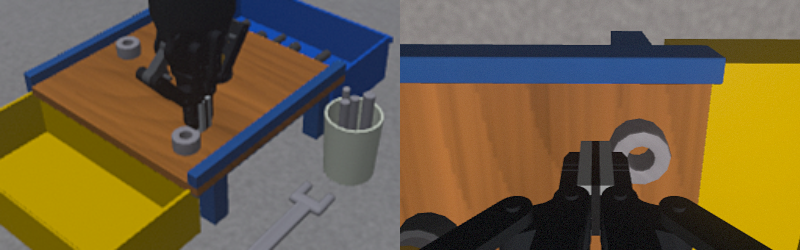

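The bush slides along ahead of the fingers, with the board end (crop column 710) about 40 mm further on. I finish the push.

```bash
cat >> h.py <<'E'
def look():
    from scipy.spatial.transform import Rotation as Ro
    for n in ('scene','side','wrist'):
        o=bot.get_obs(); c=cap(n)
        if n=='wrist':
            T=np.eye(4);T[:3,:3]=Ro.from_quat(o['tcp_rot']).as_matrix();T[:3,3]=o['ee_pos'];W=T@np.array(c['hand_eye'])
            c['R']=W[:3,:3].T;c['t']=-W[:3,:3].T@W[:3,3]
        for k,z in (('bush_a',.078),('chuck',.093)):
            print(n,k,[(np.round(atz(c,r['location'],z)[:2],3).tolist(),'binfloor',np.round(atz(c,r['location'],.012)[:2],3).tolist(),round(r['confidence'],2)) for r in bot.look_for(k,n)[:4]])
E
python3 -m pendant '[0,0.25,0,0,0,0,-1, 0,0.25,0,0,0,0,-1, 0,0.25,0,0,0,0,-1, 0,0.25,0,0,0,0,-1, 0,0.25,0,0,0,0,-1, 0,0.25,0,0,0,0,-1, 0,0.25,0,0,0,0,-1, 0,0.25,0,0,0,0,-1]' && python3 -c "from h import *; look()"
```

```text
clock: 11.25
ee_pos: [0.6381, -0.1401, 0.055]
tcp_rot: [1.0, 0.0, -0.0, 0.0]
wrist_force: [-0.1, 0.7, 0.3]
gripper_width: 0.0002
grasp_force: 0.0
scene bush_a [([0.678, -0.188], 'binfloor', [0.626, -0.147], 0.67), ([0.525, 0.037], 'binfloor', [0.45, 0.112], 0.4)]
scene chuck [([0.589, 0.004], 'binfloor', [0.506, 0.093], 0.88)]
side bush_a [([0.527, 0.018], 'binfloor', [0.534, -0.1], 0.81), ([0.473, -0.031], 'binfloor', [0.469, -0.159], 0.7)]
side chuck [([0.581, 0.012], 'binfloor', [0.603, -0.14], 0.93)]
wrist bush_a [([0.661, -0.151], 'binfloor', [0.633, -0.157], 0.74), ([0.731, -0.023], 'binfloor', [0.735, 0.029], 0.23)]
wrist chuck [([0.594, -0.003], 'binfloor', [0.515, 0.081], 0.84)]
```

```bash
python3 -m pendant '[0,0,-1,0,0,0,-1, 0,0,-1,0,0,0,-1, -0.92,-0.9,0,0,0,0,-1, -0.92,-0.9,0,0,0,0,-1, -0.92,-0.9,0,0,0,0,-1, -0.92,-0.9,0,0,0,0,-1, -0.92,-0.9,0,0,0,0,-1, -0.92,-0.9,0,0,0,0,-1]' && python3 -c "from h import *; look()"
```

```text
clock: 12.7
ee_pos: [0.4715, 0.0233, 0.1153]
tcp_rot: [1.0, 0.001, 0.0, -0.0]
wrist_force: [0.7, 0.2, -0.1]
gripper_width: 0.0001
grasp_force: 0.0
scene bush_a [([0.522, 0.024], 'binfloor', [0.448, 0.097], 0.75), ([0.468, -0.017], 'binfloor', [0.386, 0.05], 0.59), ([0.765, 0.005], 'binfloor', [0.726, 0.075], 0.24)]
scene chuck [([0.585, 0.006], 'binfloor', [0.501, 0.095], 0.96)]
side bush_a [([0.478, -0.033], 'binfloor', [0.476, -0.16], 0.67), ([0.694, 0.027], 'binfloor', [0.733, -0.09], 0.61), ([0.531, 0.018], 'binfloor', [0.539, -0.099], 0.55)]
side chuck [([0.583, 0.011], 'binfloor', [0.606, -0.142], 0.96)]
wrist bush_a [([0.524, 0.023], 'binfloor', [0.514, 0.023], 0.71), ([0.471, -0.027], 'binfloor', [0.444, -0.043], 0.67)]
wrist chuck [([0.58, 0.009], 'binfloor', [0.59, 0.004], 0.65)]
```

```bash
python3 -m pendant '[0,0,0.8,0,0,0,-1, 0,0,0.8,0,0,0,-1, 0,0,0.4,0,0,0,-1, 0,0.2,0,0,0,0,-1, 0,0.2,0,0,0,0,-1, 0,0.15,0,0,0,0,-1, 0,0.15,0,0,0,0,-1, 0,0.15,0,0,0,0,-1]' && python3 -m pendant '[0,0.2,0,0,0,0,-1, 0,0.2,0,0,0,0,-1, 0,0.25,0,0,0,0,-1, 0,0.25,0,0,0,0,-1, 0,0.25,0,0,0,0,-1, 0,0.25,0,0,0,0,-1, 0,0.25,0,0,0,0,-1, 0,0.25,0,0,0,0,-1]' && python3 -c "from h import *; look()"
```

```text
clock: 14.15
ee_pos: [0.4728, -0.0034, 0.0556]
tcp_rot: [1.0, 0.0, 0.0, -0.0]
wrist_force: [-0.3, 1.3, 1.1]
gripper_width: -0.0002
grasp_force: 0.3
clock: 15.15
ee_pos: [0.4725, -0.0608, 0.0551]
tcp_rot: [1.0, 0.0, -0.0, 0.0]
wrist_force: [0.5, 0.9, 0.6]
gripper_width: -0.0001
grasp_force: 0.3
scene bush_a [([0.475, -0.074], 'binfloor', [0.393, -0.015], 0.58), ([0.528, 0.022], 'binfloor', [0.454, 0.095], 0.52)]
scene chuck [([0.588, 0.001], 'binfloor', [0.505, 0.089], 0.76)]
side bush_a [([0.527, 0.013], 'binfloor', [0.534, -0.106], 0.79), ([0.484, -0.095], 'binfloor', [0.483, -0.234], 0.61)]
side chuck [([0.583, 0.012], 'binfloor', [0.606, -0.141], 0.85)]
wrist bush_a [([0.475, -0.086], 'binfloor', [0.439, -0.098], 0.65), ([0.528, 0.021], 'binfloor', [0.515, 0.058], 0.55)]
wrist chuck [([0.574, 0.006], 'binfloor', [0.586, 0.047], 0.75)]
```

```bash
python3 -m pendant '[0.02,0.3,0,0,0,0,-1, 0.02,0.35,0,0,0,0,-1, 0.02,0.35,0,0,0,0,-1, 0,0.35,0,0,0,0,-1, 0,0.35,0,0,0,0,-1, 0,0.35,0,0,0,0,-1, 0,0.35,0,0,0,0,-1, 0,0.35,0,0,0,0,-1]' && python3 -c "from h import *; look()"
```

```text
clock: 16.6
ee_pos: [0.4744, -0.1435, 0.0551]
tcp_rot: [1.0, 0.0, -0.0, 0.0]
wrist_force: [-0.2, 0.8, 0.7]
gripper_width: 0.0002
grasp_force: 0.0
scene bush_a [([0.545, -0.2], 'binfloor', [0.474, -0.161], 0.79), ([0.678, -0.19], 'binfloor', [0.627, -0.149], 0.62), ([0.526, 0.022], 'binfloor', [0.451, 0.095], 0.51)]
scene chuck [([0.584, 0.007], 'binfloor', [0.501, 0.096], 0.73)]
side bush_a [([0.528, 0.015], 'binfloor', [0.535, -0.104], 0.54)]
side chuck [([0.579, 0.012], 'binfloor', [0.6, -0.14], 0.81)]
wrist bush_a [([0.505, -0.16], 'binfloor', [0.481, -0.168], 0.56)]
wrist chuck []
```

```bash
python3 -m pendant '[0,0,-1,0,0,0,-1, 0,0,-1,0,0,0,-1, 0.29,-1,0,0,0,0,-1, 0.29,-1,0,0,0,0,-1, 0.29,-1,0,0,0,0,-1, 0.29,-1,0,0,0,0,-1, 0.29,-1,0,0,0,0,-1, 0.29,-1,0,0,0,0,-1]' && python3 -m pendant '[0,-0.7,0,0,0,0,-1, 0,-0.5,0,0,0,0,-1, 0,0,0.8,0,0,0,-1, 0,0,0.8,0,0,0,-1, 0,0,0.4,0,0,0,-1, 0,0.15,0,0,0,0,-1, 0,0.15,0,0,0,0,-1, 0,0.15,0,0,0,0,-1]' && python3 -c "from h import *; look()"
```

```text
clock: 18.05
ee_pos: [0.5266, 0.0387, 0.1152]
tcp_rot: [1.0, 0.001, 0.0, 0.0]
wrist_force: [-1.0, -0.2, 0.2]
gripper_width: -0.0
grasp_force: 0.0
clock: 19.05
ee_pos: [0.5275, 0.0564, 0.0564]
tcp_rot: [1.0, 0.003, 0.001, -0.001]
wrist_force: [-0.4, 0.8, -0.1]
gripper_width: 0.0003
grasp_force: 0.0
scene bush_a [([0.677, -0.189], 'binfloor', [0.626, -0.147], 0.52), ([0.542, -0.198], 'binfloor', [0.47, -0.159], 0.5), ([0.526, 0.021], 'binfloor', [0.451, 0.093], 0.49)]
scene chuck [([0.584, 0.003], 'binfloor', [0.501, 0.092], 0.69), ([0.698, -0.202], 'binfloor', [0.636, -0.152], 0.34)]
side bush_a []
side chuck [([0.579, 0.016], 'binfloor', [0.601, -0.136], 0.63)]
wrist bush_a [([0.526, 0.018], 'binfloor', [0.488, 0.0], 0.7)]
wrist chuck [([0.582, 0.008], 'binfloor', [0.564, -0.022], 0.86), ([0.56, 0.002], 'binfloor', [0.53, -0.032], 0.66)]
```

```bash
python3 -m pendant '[0,0.15,0,0,0,0,-1, 0,0.15,0,0,0,0,-1, 0,0.15,0,0,0,0,-1, 0,0.15,0,0,0,0,-1, 0,0.2,0,0,0,0,-1, 0,0.2,0,0,0,0,-1, 0,0.2,0,0,0,0,-1, 0,0.2,0,0,0,0,-1]' && python3 -m pendant '[0,0.25,0,0,0,0,-1, 0,0.25,0,0,0,0,-1, 0,0.25,0,0,0,0,-1, 0,0.25,0,0,0,0,-1, 0,0.25,0,0,0,0,-1, 0,0.25,0,0,0,0,-1, 0,0.25,0,0,0,0,-1, 0,0.25,0,0,0,0,-1]' && python3 -c "from h import *; look()"
```

```text
clock: 20.5
ee_pos: [0.5267, 0.0145, 0.055]
tcp_rot: [1.0, 0.003, 0.0, -0.001]
wrist_force: [-0.6, 0.2, -0.6]
gripper_width: -0.0
grasp_force: 0.2
clock: 21.5
ee_pos: [0.527, -0.0456, 0.0548]
tcp_rot: [1.0, 0.003, -0.0, -0.001]
wrist_force: [0.5, 0.9, -0.3]
gripper_width: 0.0
grasp_force: 0.2
scene bush_a [([0.681, -0.188], 'binfloor', [0.63, -0.147], 0.68), ([0.549, -0.199], 'binfloor', [0.478, -0.159], 0.57), ([0.532, -0.065], 'binfloor', [0.459, -0.005], 0.53)]
scene chuck [([0.583, 0.006], 'binfloor', [0.499, 0.095], 0.88), ([0.562, -0.206], 'binfloor', [0.475, -0.157], 0.22)]
side bush_a [([0.543, -0.049], 'binfloor', [0.553, -0.179], 0.54)]
side chuck [([0.582, 0.003], 'binfloor', [0.604, -0.152], 0.94)]
wrist bush_a [([0.533, -0.068], 'binfloor', [0.498, -0.079], 0.97), ([0.517, -0.136], 'binfloor', [0.475, -0.177], 0.72), ([0.631, -0.132], 'binfloor', [0.64, -0.171], 0.64)]
wrist chuck [([0.581, 0.011], 'binfloor', [0.564, 0.045], 0.56)]
```

```bash
python3 -m pendant '[0.06,0.25,0,0,0,0,-1, 0.06,0.25,0,0,0,0,-1, 0.06,0.25,0,0,0,0,-1, 0.06,0.25,0,0,0,0,-1, 0,0.25,0,0,0,0,-1, 0,0.25,0,0,0,0,-1, 0,0.25,0,0,0,0,-1, 0,0.25,0,0,0,0,-1]' && python3 -m pendant '[0,0.25,0,0,0,0,-1, 0,0.25,0,0,0,0,-1, 0,0.25,0,0,0,0,-1, 0,0.25,0,0,0,0,-1, 0,0.25,0,0,0,0,-1, 0,0,0,0,0,0,-1, 0,0,-0.5,0,0,0,-1, 0,0,-1,0,0,0,-1]' && python3 -c "from h import *; look()"
```

```text
clock: 22.95
ee_pos: [0.5346, -0.1055, 0.0547]
tcp_rot: [1.0, 0.003, 0.0, -0.001]
wrist_force: [-0.3, 0.1, 1.1]
gripper_width: -0.0002
grasp_force: 0.2
clock: 23.95
ee_pos: [0.5336, -0.1419, 0.0993]
tcp_rot: [1.0, 0.003, -0.001, -0.002]
wrist_force: [0.4, -0.4, -0.8]
gripper_width: -0.0001
grasp_force: 0.0
scene bush_a [([0.682, -0.192], 'binfloor', [0.631, -0.152], 0.68), ([0.55, -0.201], 'binfloor', [0.48, -0.162], 0.62), ([0.604, -0.203], 'binfloor', [0.542, -0.164], 0.57)]
scene chuck [([0.586, 0.005], 'binfloor', [0.503, 0.094], 0.87)]
side bush_a []
side chuck [([0.584, 0.018], 'binfloor', [0.607, -0.133], 0.86), ([0.687, 0.05], 'binfloor', [0.735, -0.093], 0.63)]
wrist bush_a [([0.637, -0.152], 'binfloor', [0.644, -0.156], 0.69), ([0.518, -0.164], 'binfloor', [0.483, -0.171], 0.63)]
wrist chuck [([0.583, 0.002], 'binfloor', [0.566, 0.069], 0.56)]
```

Detectors put all three bushes in the yellow bin. I rise clear and use the last picture to confirm.

```bash
python3 -m pendant '[0,0,-1,0,0,0,-1, 0,0,-1,0,0,0,-1, 0,0,-1,0,0,0,-1, 0,0,-1,0,0,0,-1, 0,0,-0.5,0,0,0,-1, 0,0,0,0,0,0,-1, 0,0,0,0,0,0,-1, 0,0,0,0,0,0,-1]' && python3 -c "
from h import *
c=cap('scene'); w=cap('wrist'); cv2.imwrite('pics/end.png',np.hstack([cv2.resize(c['pixels'][110:360,90:410],(400,312)),w['pixels'][0:312,120:520]]))"
```

```text
clock: 25.4
ee_pos: [0.5341, -0.1427, 0.2327]
tcp_rot: [1.0, 0.003, -0.001, -0.002]
wrist_force: [-0.5, 0.5, -0.1]
gripper_width: -0.0003
grasp_force: 0.0
```

View pics/end.png

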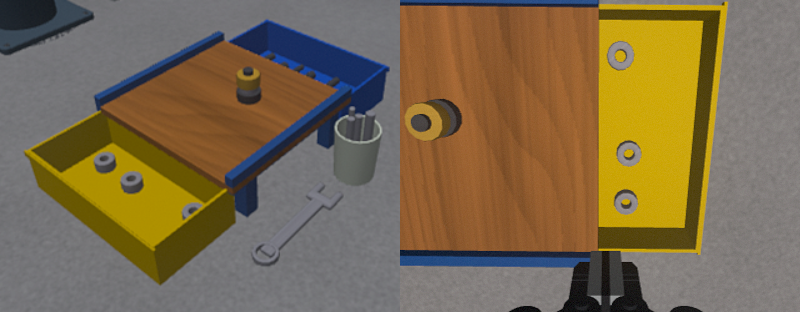

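All three bushes lie flat in the yellow bin (crop 105,160; 132,182; 192,212). The chuck is upright, and the wrench and pot are where they were.

```bash
python3 -c "from workcell import bot; print(bot.job_done())"
```

```text
the job is handed in; nothing more can be done
None
```

I pushed all three bushes into the yellow bin and handed the job in at about 25 s; the last picture shows the chuck upright and the chuck, wrench and pot in place, but the hand-in returned no verdict.

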